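# Set a one-touch mouse trap and slide it home in its bait station

## Robot

A 6-joint arm with a two-finger parallel gripper is mounted at the origin on a cart in front of the work surface, level with it; the furniture and walls round the work are solid. World frame = base frame: x ahead of the robot, y to its left, z up, the work surface at z = 0. Lengths are in m, angles in rad, forces in N, time in s.
With the tool pointing down it reaches from about 0.35 to 0.85 m from the base axis. Payload 8.1 kg.
Tool frame: the origin (TCP) lies between the finger pads; the fingertips stand 11 mm ahead of it and the grasp point (between the pads) lies 8 mm behind it (tips_ahead is the z of the fingertips in the tool frame, in m); z points along the fingers, y is the line along which they close (so a half turn about z gives the same grasp; the last joint's range is limited). The gripper opens to 93 mm and grips with 3 to 60 N. Pads are 15 mm wide; open, the fingers measure 128 mm over their backs; the gripper's body (75 mm by 188 mm) begins 65 mm behind the grasp point.
Start: joints at [-1.41, 0.13, 1.488, -0, 1.523, -0.085], TCP at [0.146, -0.582, 0.23] pointing down, gripper open.
Joint ranges: [-2.96, 2.96], [-0.89, 2.26], [0.02, 2.5], [-1.34, 4.48], [0, 2.73], [-2.66, 2.66]. Speed limits (rad/s): [2.39, 2.39, 2.79, 3.14, 3.14, 3.14].

## Interface

Orientations are given as a rotation vector (axis times angle).
In Python, from plant import read_state, read_camera, close_job, tips_ahead gives the robot as it stands. The module is installed in compiled form; this text tells all that it offers.
- The arm moves only by the tool move_arm, never from a script. Its argument "plan" is a list of rows, each a list of 7 numbers: the turn, a rotation vector about the tool's x, y, z in units of 6 degrees (1.0 is 6 degrees), then the shift along the tool's x, y, z in units of 25 mm (1.0 is 25 mm), then the finger opening in mm, from 0 to 93. A call has exactly 10 rows; each row shifts and turns the commanded pose from where the row before left it, along the tool's axes as they then stand; what a row does not reach is not made up. A row lasts 1/10 s, in which the tool goes at most 50 mm and 8.59 degrees, less where a joint would pass 70% of its speed; a pose out of reach is approached as far as the arm can. A call is refused whole if a number of a shift passes 1 or a number of a turn 1, either way. A call with a gripper value outside its range is refused whole. The fingers move at their own pace and stop on an object; "force" is the grip in N (left out, the last holds). Time passes only in rows, so rows that do not move let the fingers close, or fill a call up. It gives the time, the measured TCP pose, the force, the opening and the grip force at its end, in the units of the state.
- read_state(): the state, without advancing time (a new reading comes with each control period).
- read_camera(name): name is "side" or "top"; returns a dict with "frame" (384x512x3 uint8, red, green, blue), "z_map" (384x512 float32, m along the optical axis (not along the pixel's ray), 0 where there is no reading), "fx", "fy", "cx", "cy" (pixels), "rvec" (rotation vector, rad) and "tvec" (3), from world to camera coordinates, as OpenCV has them. Camera axes: x right, y down, z forward; pixel columns grow to the right and rows downward; lengths in m; the calibration is good to about 2 mm. A picture is of the moment at which its call begins.
- close_job(): hands the job in; it is judged then, once.
The state is a dict: "t": time; "q": joint angles; "dq": joint speeds; "joint_torque": joint torques, N m; "tool_pos": TCP position; "orientation": TCP orientation; "force": force on the tool from outside, world axes, zero at the start; "wrist_torque": the same for the moment, N m; "opening": finger opening in m; "gripper_force": force on a finger pad.
Only numpy, scipy, OpenCV 4.12 (cv2) and the standard library are available. Lean on these libraries where they do the work, as an engineer would, in place of code of your own. Each camera call takes 0.05 s, during which the arm holds its last target. There are 200 camera calls.

## Task

Set the mouse trap on the pulled-out tray of the bait station: draw its sprung bow back by the red plate and fold it right down until the crossbar hooks under the yellow catch and stays there by itself when let go. Then, with the trap still set, push the tray fully home into the station by its front panel. Never let the bow snap, and leave the garlic, the salt shaker and the tin where they stand.

Things in the scene. Friction and masses are not known exactly. Their poses are not given: they have to be found in the camera images.
- station: Low grey plastic tunnel, fixed to the worktop, 190 x 144 x 92 mm high, black ribs on its roof, on a thin pale-green mat. Origin: centre of its underside. Its own -x axis points out of the open mouth (the mouth plane is at own x = -95 mm), y across, z up. Trap and tray keep the same axes.
- tray (a joint): Black tray sliding out of the mouth along the station's -x. In m: 0 = fully home (front panel shut on the mouth), 0.16 = out at its stop. About 2 N sliding friction; pulling on the bow draws it out to the stop. Its origin is the station's, shifted by the value along -x; 'in the tray' below counts from there.
- tray_front (a point): Centre of the outer face of the tray's front panel (grey, 134 mm wide, top edge 53 mm above the worktop); this point is 100 mm on the -x side of the tray's origin, 27 mm above the worktop. Pushing here along the station's +x moves the tray home.
- bow (a joint): Sprung steel bow, hinge along y in the tray at x +40, z 22 mm. In rad: 0 = upright at rest; grows as it folds to the station's -x and down; 1.57 level; stop 1.665. The spring returns it to 0: 2 N at the plate upright, 4.5 N level, 5.5 N where the crossbar forces the catch aside (1.3 to 1.5). Held by the catch it reads about 1.56: press to 1.62 or more so that the catch snaps over, then let go slowly.
- bow_plate (a point): Centre of the bow's red plate (74 mm along y, 34 along the bow, 4 thick), 100 mm from the hinge. Bow upright: push on its +x face (towards the station; clear space behind, above the tunnel roof); bow flat: that face looks up, at x -60 mm in the tray. Two arms 72 mm apart and a 7 mm round crossbar, 75 mm from the hinge, carry it.
- trigger (a joint): Yellow hair-trigger catch: hook (14 mm wide) and treadle in one rocker. In rad: 0 = at rest, hook over the place of the crossbar; grows to 0.36 as the hook is pushed aside or the treadle goes down; a light spring returns it. The crossbar coming down pushes the hook aside, then it springs back over the bar. About 1 N down on the treadle fires it.
- treadle (a point): Middle of the yellow treadle (44 mm wide, 34 mm long, with a black bait cup), about 26 mm above the worktop between the bow's arms, at x = +8 mm in the tray. Do not touch.
- garlic_mid (a point): Garlic bulb, 53 mm; the point is its centre. Bystander, loose.
- salt_shaker_mid (a point): Salt shaker, glass with grey top, 44 mm across, 90 mm high; the point is its centre. Bystander, loose.
- tomato_tin_mid (a point): Round blue tin, 75 mm across, 58 mm high; the point is its centre. Bystander, loose.
Things that resemble listed ones, but are neither listed nor needed, are in the scene too. There is more than one size of the station; the one meant has the size given above.

How it is judged:
By the outcome, as a careful person would: the job done as asked, in the order asked, and still so for the second after the job is handed in, with the robot touching nothing.
It also fails if it takes over 53 s, if anything falls off the work surface, if the arm or the gripper's body presses on something with over 40 N, if the wrist force passes 120 N, or if a joint passes its speed limit or range.

## Working session

There is one attempt and no reset: what is moved stays moved. The work goes in short steps, Python scripts to look and compute and a tool call to move; the robot and the scene stay as the last step left them, time stands still between calls to the robot, and variables do not carry over. Pictures are saved under pics/ and viewed, at most 10 in all, crops included, and the job is handed in when it is done.

Besides the shell and the picture viewer there is one more tool, called after "Call:" as name([rows], argument=value, ...), one row to a line, values as JSON. move_arm: Moves the arm, as the interface text tells. Its arguments: {"type":"object","properties":{"plan":{"type":"array","items":{"type":"array","items":{"type":"number"}}},"force":{"type":"number"}},"required":["plan"]}

```bash
mkdir -p pics; cat > h.py <<'E'
import numpy as np, cv2
from plant import *
def cam(n):
    c=read_camera(n); R=cv2.Rodrigues(np.array(c["rvec"],float))[0]; c["R"]=R
    z=c["z_map"]; v,u=np.mgrid[:z.shape[0],:z.shape[1]]
    P=np.stack([(u-c["cx"])/c["fx"]*z,(v-c["cy"])/c["fy"]*z,z],-1)
    W=(P-np.array(c["tvec"]).reshape(3))@R
    W[z<=0]=np.nan; c["W"]=W; return c
E
python3 - <<'E'
from h import *
s=read_state(); print({k:np.round(v,3) for k,v in s.items()}, tips_ahead)
for n in("side","top"):
    c=cam(n); print(n,c["fx"],-c["R"].T@np.array(c["tvec"]).reshape(3),c["R"][2], np.isnan(c["W"]).mean())
    cv2.imwrite(f"pics/{n}0.png",cv2.resize(c["frame"][...,::-1],(768,576)))
    np.savez(f"{n}0.npz",W=c["W"],f=c["frame"])
E
```

```text
{'t': np.float64(0.0), 'q': array([-1.41 ,  0.131,  1.489,  0.   ,  1.523, -0.085]), 'dq': array([ 0.001,  0.002,  0.002, -0.002, -0.   , -0.001]), 'joint_torque': array([ 0.0000e+00, -5.5983e+01, -4.9177e+01,  7.7000e-02,  3.5000e-02,
       -0.0000e+00]), 'tool_pos': array([ 0.146, -0.581,  0.229]), 'orientation': array([-3.116, -0.385,  0.   ]), 'force': array([-0.539, -0.484, -0.29 ]), 'wrist_torque': array([ 0.038,  0.007, -0.048]), 'gripper_force': np.float64(0.0), 'opening': np.float64(0.093)} 0.011
side 468.27922002489015 [ 0.3445414  -0.78990274  1.07503316] [ 0.2316376   0.62457256 -0.7458238 ] 0.003916422526041667
top 369.26457286802577 [0.44597247 0.04044511 1.10936231] [ 0.19115841 -0.02021324 -0.98135105] 0.004053751627604167
```

View pics/side0.png

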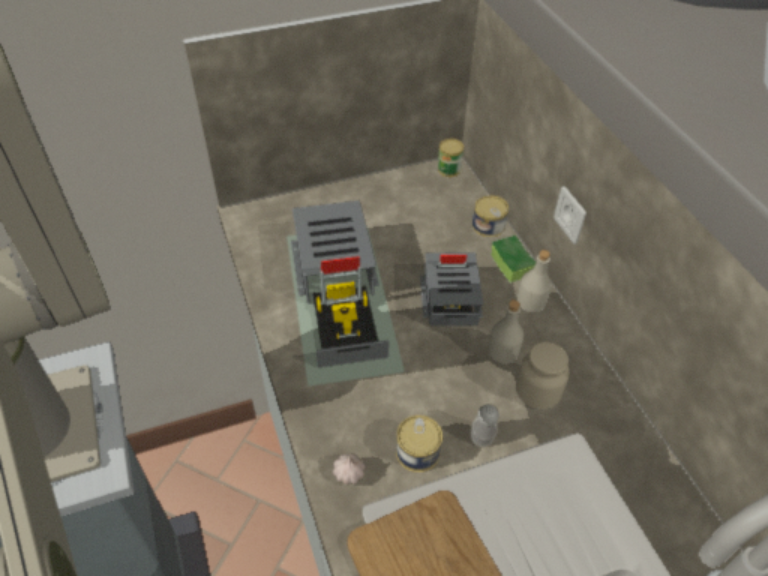

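View pics/top0.png

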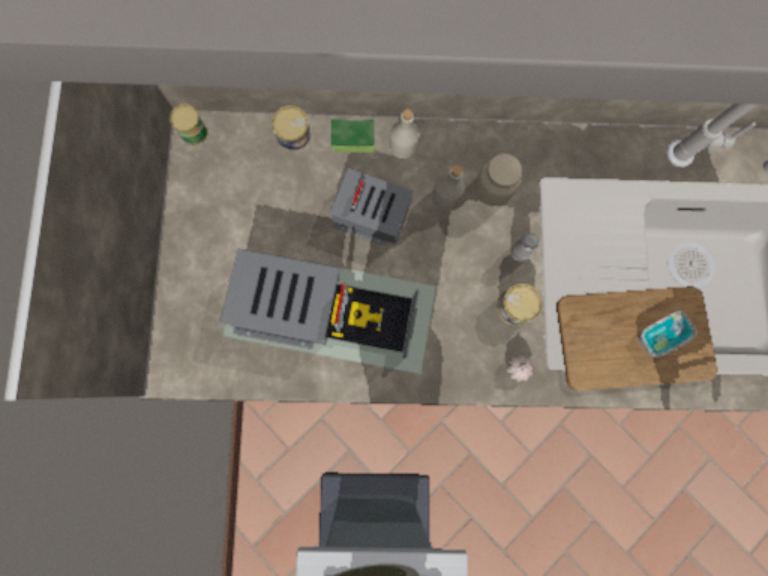

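The side view shows the large station on the green mat at about (335,245), with its mouth towards the viewer. The red plate is at (340,265) and the front panel at (352,352). In the top view the roof is at (283,297), the plate at (340,308) and the panel at (410,322). The smaller look-alike is at (370,205) and isn't needed.

```bash
python3 - <<'E'
from h import *
for n in("side","top"):
    d=np.load(n+"0.npz"); W=d["W"]; f=d["f"].astype(int); r,g,b=f[...,0],f[...,1],f[...,2]
    x,y,z=W[...,0],W[...,1],W[...,2]
    red=(r>120)&(g<60)&(b<60)&(z>0.03)&(z<.3)
    k,l,st,ce=cv2.connectedComponentsWithStats(red.astype(np.uint8))
    for i in range(1,k):
        if st[i,4]>15:
            p=W[l==i]; print(n,"red",st[i],np.round(np.median(p,0),4),np.round(np.percentile(p,[5,95],0),3).tolist())
    yel=(r>150)&(g>120)&(b<60)&(z>0.0)&(z<.1)&(x<.6)
    p=W[yel]; print("yellow",len(p),np.round(np.median(p,0),3))
    roof=(z>.084)&(z<.1)&(abs(r-b)<40)&(r<140)
    k,l,st,ce=cv2.connectedComponentsWithStats(roof.astype(np.uint8))
    for i in range(1,k):
        if st[i,4]>200:
            p=W[l==i]; rc=cv2.minAreaRect((p[:,:2]*1000).astype(np.float32)); print(n,"roof",st[i],rc,np.median(p[:,2]))
    pan=(z>.046)&(z<.06)&(x<.6)&(y<.25)&(y>-.05)
    k,l,st,ce=cv2.connectedComponentsWithStats(pan.astype(np.uint8))
    for i in range(1,k):
        if st[i,4]>15:
            p=W[l==i]; rc=cv2.minAreaRect((p[:,:2]*1000).astype(np.float32)); print(n,"z50",st[i],rc,np.round(np.median(p,0),3))
E
```

```text
side red [294 170  17   6  82] [0.8192 0.0638 0.0907] [[0.798, 0.057, 0.081], [0.84, 0.072, 0.099]]
side red [214 172  25  10 131] [0.5941 0.0882 0.1291] [[0.563, 0.082, 0.114], [0.624, 0.094, 0.14]]
yellow 94 [0.582 0.07  0.031]
side roof [  45   80  459  257 2113] ((827.323486328125, 185.82550048828125), (672.1747436523438, 1374.1961669921875), 41.3792610168457) 0.09199733007714432
side roof [ 195  134   56   51 1927] ((615.3662109375, 201.6729736328125), (201.07501220703125, 144.26773071289062), 80.44251251220703) 0.09272209715026475
side z50 [218 189  10   6  40] ((585.046875, 100.86289978027344), (26.910606384277344, 15.332405090332031), 3.4500298500061035) [0.585 0.1   0.055]
side z50 [211 229  32   7  85] ((550.5467529296875, -43.868675231933594), (9.822478294372559, 86.0223617553711), 80.17041778564453) [ 0.548 -0.043  0.052]
side z50 [ 34 265   9  25  67] ((63.699501037597656, -19.198158264160156), (67.51244354248047, 11.119712829589844), 72.70344543457031) [ 0.063 -0.029  0.054]
top red [235 122   6  14  19] [0.8178 0.0667 0.0974] [[0.798, 0.061, 0.062], [0.833, 0.072, 0.10
[... 201 characters left out ...]
3125), (534.8199462890625, 1307.642822265625), 27.513324737548828) 0.09172522792725396
top roof [ 147  166   80   62 3573] ((615.06884765625, 203.15206909179688), (195.99777221679688, 144.77957153320312), 80.6152114868164) 0.09199495759352135
top roof [ 64 264  16 120 310] ((275.28375244140625, 480.91448974609375), (4.353899002075195, 294.8285217285156), 89.96670532226562) 0.09224863140365686
top z50 [221 204   4  11  21] ((584.7163696289062, 104.29926300048828), (5.242213726043701, 28.98826026916504), 80.75360107421875) [0.584 0.104 0.057]
top z50 [270 206   7  32  67] ((552.1090698242188, -42.74871063232422), (6.903016090393066, 90.29209899902344), 80.64402770996094) [ 0.557 -0.043  0.052]
```

Call:
move_arm([
  [0,0,-1,1,-0.93,0,0],
  [0,0,-1,1,-0.75,0,0],
  [0,0,-1,1,-0.6,0,0],
  [0,0,-1,1,-0.47,0,0],
  [0,0,-1,1,-0.34,0,0],
  [0,0,-1,1,-0.23,0,0],
  [0,0,-1,1,-0.12,0,0],
  [0,0,-1,1,-0.02,0,0],
  [0,0,-1,1,0.09,0,0],
  [0,0,-1,1,0.19,0,0],
], force=30)

```text
t: 1.1
tool_pos: [0.2958, -0.3501, 0.2292]
orientation: [-2.503, -1.897, -0.0]
force: [0.4, -0.0, -0.9]
opening: 0.0175
gripper_force: 0.0
```

```bash
cat >> h.py <<'E'
O=np.array([.615,.204,0]); A=np.deg2rad(80.6)
S=np.array([[np.cos(A),np.sin(A),0],[-np.sin(A),np.cos(A),0],[0,0,1]])  # world->station rows
def where(*targets):
    s=read_state(); R=cv2.Rodrigues(np.array(s["orientation"],float))[0]; p=np.array(s["tool_pos"])
    Rs=S@R; print("t",round(float(s["t"]),2),"station mm",np.round(S@(p-O)*1000,1),"force st",np.round(S@np.array(s["force"]),1),"open",round(float(s["opening"]),3))
    print(" tool x,z in station",np.round(Rs[:,0],3),np.round(Rs[:,2],3))
    D=np.stack([S[0],-S[1],-S[2]],1)
    print(" turn units",np.round(np.rad2deg(cv2.Rodrigues(R.T@D)[0].ravel())/6,2))
    for t in targets: print(" shift units to",t,np.round(R.T@(S.T@(np.array(t)/1000)+O-p)/.025,2))
E
python3 -c "
from h import *
where((-85,0,180))"
```

```text
t 1.1 station mm [-598.8  224.4  229.2] force st [ 0.  -0.4 -0.9] open 0.018
 tool x,z in station [ 0.994 -0.109  0.   ] [ 0.  0. -1.]
 turn units [-0.   -0.   -1.05]
 shift units to (-85, 0, 180) [21.41  6.67  1.98]
```

Call:
move_arm([
  [0,0,-0.53,1,0.4,0,0],
  [0,0,-0.52,1,0.4,0,0],
  [0,0,0,1,0.45,0,0],
  [0,0,0,1,0.45,0,0],
  [0,0,0,1,0.45,0,0],
  [0,0,0,1,0.45,0,0],
  [0,0,0,1,0.45,0,0],
  [0,0,0,1,0.45,0,0],
  [0,0,0,1,0.45,0,0],
  [0,0,0,1,0.45,0,0],
])

```text
t: 2.1
tool_pos: [0.4497, -0.1244, 0.2292]
orientation: [-2.399, -2.027, 0.0]
force: [0.7, -0.7, -0.7]
opening: 0.0003
gripper_force: 0.0
```

Call:
move_arm([
  [0,0,0,1,0.45,0,0],
  [0,0,0,1,0.45,0,0],
  [0,0,0,1,0.45,0,0],
  [0,0,0,1,0.45,0,0],
  [0,0,0,1,0.45,0,0],
  [0,0,0,1,0.45,0,0],
  [0,0,0,1,0.45,0,0],
  [0,0,0,1,0.45,0,0],
  [0,0,0,1,0.45,0,0],
  [0,0,0,0,0,0,0],
])

```text
t: 3.1
tool_pos: [0.5874, 0.0818, 0.2287]
orientation: [-2.396, -2.03, 0.0]
force: [-0.4, -0.1, 0.1]
opening: 0.0005
gripper_force: 0.0
```

```bash
python3 -c "
from h import *
where((-85,0,150),(-85,0,128))
c=cam('side'); cv2.imwrite('pics/side1.png',cv2.resize(c['frame'][120:260,180:300,::-1],(684,598),interpolation=cv2.INTER_CUBIC)); np.savez('side1.npz',W=c['W'],f=c['frame'])
W=c['W'];f=c['frame'].astype(int);m=(f[...,0]>120)&(f[...,1]<60)&(f[...,2]<60)&(W[...,0]<.7)&(W[...,2]>.03)
p=(W[m]-O)@S.T*1000; print(len(p),np.median(p,0),np.percentile(p,[3,97],0))
"
```

```text
t 3.1 station mm [-125.     7.3  228.7] force st [-0.2  0.3  0.1] open 0.001
 tool x,z in station [ 1.    -0.001  0.001] [ 0.001  0.001 -1.   ]
 turn units [-0.01 -0.01 -0.01]
 shift units to (-85, 0, 150) [1.6  0.29 3.15]
 shift units to (-85, 0, 128) [1.6  0.29 4.03]
17 [-116.50910638    1.23043327  138.29669853] [[-119.19217013  -25.84623428  134.59219198]
 [-112.85579312   28.04516404  141.87022179]]
```

Call:
move_arm([
  [0,0,0,0.8,0.15,0,0],
  [0,0,0,0.8,0.14,0,0],
  [0,0,0,0,0,0,0],
  [0,0,0,0,0,0.8,0],
  [0,0,0,0,0,0.8,0],
  [0,0,0,0,0,0.8,0],
  [0,0,0,0,0,0.8,0],
  [0,0,0,0,0,0.8,0],
  [0,0,0,0,0,0,0],
  [0,0,0,0,0,0,0],
])

```text
t: 4.15
tool_pos: [0.6001, 0.1165, 0.1297]
orientation: [-2.4, -2.026, 0.002]
force: [0.1, 0.8, -0.8]
opening: 0.0003
gripper_force: 0.0
```

```bash
python3 -c "
from h import *
where()
c=cam('side'); cv2.imwrite('pics/side2.png',cv2.resize(c['frame'][120:260,180:300,::-1],(684,598),interpolation=cv2.INTER_CUBIC))
"
```

```text
t 4.15 station mm [-88.7   0.4 129.7] force st [ 0.8  0.1 -0.8] open 0.0
 tool x,z in station [ 1.    -0.004 -0.001] [-0.001  0.001 -1.   ]
 turn units [-0.01  0.01 -0.04]
```

View pics/side2.png

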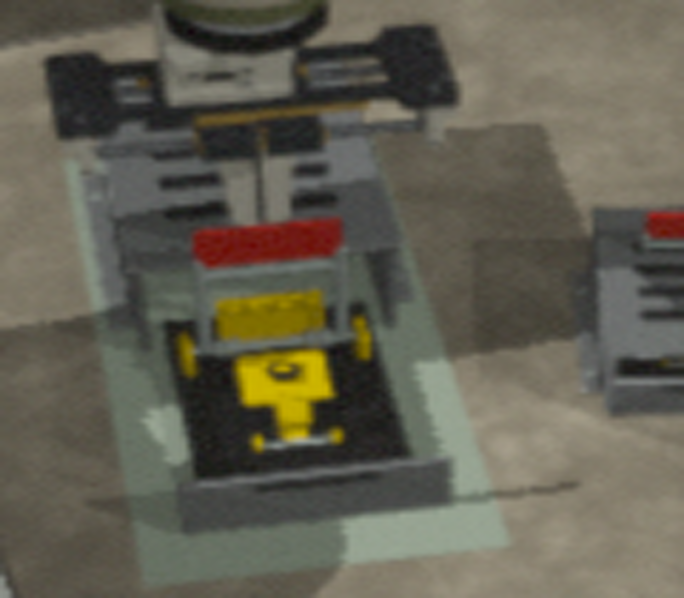

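The picture shows the closed fingers behind the red plate at (265,195), centred on it at (268,243). The yellow hook is at (295,440) and the front panel at (315,495).

```bash
cat > fold.py <<'E'
from h import *
def tcp(th,r,h=8,H=(-118,22)):
    return np.array([H[0]-r*np.sin(th)+2*np.cos(th)+h, H[1]+r*np.cos(th)+2*np.sin(th)+11])
if __name__=="__main__":
    p0=np.array([-88.7,129.7])
    for th in np.arange(0,1.66,.1):
        p=tcp(th,96+9*th/1.6); d=(p-p0)/25; print(round(th,2),np.round(p,1),"dx %.2f dz(tool) %.2f"%(d[0],-d[1])); p0=p
E
python3 fold.py
```

```text
0.0 [-108.  129.] dx -0.77 dz(tool) 0.03
0.1 [-117.7  129.3] dx -0.39 dz(tool) -0.01
0.2 [-127.3  128.6] dx -0.39 dz(tool) 0.03
0.3 [-137.   126.9] dx -0.38 dz(tool) 0.07
0.4 [-146.4  124.3] dx -0.38 dz(tool) 0.11
0.5 [-155.6  120.7] dx -0.37 dz(tool) 0.14
0.6 [-164.5  116.1] dx -0.35 dz(tool) 0.18
0.7 [-172.9  110.7] dx -0.34 dz(tool) 0.22
0.8 [-180.7  104.5] dx -0.31 dz(tool) 0.25
0.9 [-187.9   97.4] dx -0.29 dz(tool) 0.28
1.0 [-194.4   89.6] dx -0.26 dz(tool) 0.31
1.1 [-200.2   81.1] dx -0.23 dz(tool) 0.34
1.2 [-205.    72.1] dx -0.20 dz(tool) 0.36
1.3 [-209.    62.6] dx -0.16 dz(tool) 0.38
1.4 [-212.    52.6] dx -0.12 dz(tool) 0.40
1.5 [-214.    42.4] dx -0.08 dz(tool) 0.41
1.6 [-215.    31.9] dx -0.04 dz(tool) 0.42
```

Call:
move_arm([
  [0,0,0,-0.2,0,0,0],
  [0,0,0,-0.2,0,0,0],
  [0,0,0,-0.2,0,0,0],
  [0,0,0,-0.17,0,0,0],
  [0,0,0,-0.2,0,0,0],
  [0,0,0,-0.2,0,0,0],
  [0,0,0,-0.2,0,0.02,0],
  [0,0,0,-0.19,0,0.02,0],
  [0,0,0,-0.19,0,0.03,0],
  [0,0,0,-0.19,0,0.04,0],
])

```text
t: 5.2
tool_pos: [0.5927, 0.0694, 0.127]
orientation: [2.4, 2.027, 0.001]
force: [1.3, 1.2, 2.2]
opening: 0.0006
gripper_force: 1.2
```

```bash
python3 -c "
from h import *
where()
for n in ('side','top'):
  c=cam(n)
  W=c['W'];f=c['frame'].astype(int);m=(f[...,0]>120)&(f[...,1]<60)&(f[...,2]<60)&(W[...,0]<.7)&(W[...,2]>.03)
  p=(W[m]-O)@S.T*1000; print(len(p),np.median(p,0),np.percentile(p,[3,97],0))
"
```

```text
t 5.2 station mm [-136.5    0.   127. ] force st [ 1.4 -1.1  2.2] open 0.001
 tool x,z in station [ 1.    -0.004  0.   ] [ 0. -0. -1.]
 turn units [ 0.   -0.   -0.04]
24 [-153.33349846    5.42909307  135.13448006] [[-156.09330983  -30.00388784  131.1969983 ]
 [-147.90657368   32.77869571  138.1191015 ]]
  return _methods._mean(a, axis=axis, dtype=dtype,
  ret = um.true_divide(
Traceback (most recent call last):
IndexError: index -1 is out of bounds for axis 0 with size 0
```

Call:
move_arm([
  [0,0,0,-0.19,0,0.05,0],
  [0,0,0,-0.19,0,0.06,0],
  [0,0,0,-0.19,0,0.07,0],
  [0,0,0,-0.18,0,0.07,0],
  [0,0,0,-0.18,0,0.09,0],
  [0,0,0,-0.17,0,0.09,0],
  [0,0,0,-0.17,0,0.11,0],
  [0,0,0,-0.17,0,0.11,0],
  [0,0,0,-0.16,0,0.12,0],
  [0,0,0,-0.15,0,0.13,0],
])

```text
t: 6.3
tool_pos: [0.585, 0.0264, 0.104]
orientation: [-2.399, -2.027, 0.0]
force: [1.0, 2.9, 0.4]
opening: 0.0006
gripper_force: 1.5
```

```bash
cat > look.py <<'E'
from h import *
where()
c=cam('side'); W=c['W'];f=c['frame'].astype(int);m=(f[...,0]>110)&(f[...,1]<60)&(f[...,2]<60)&(W[...,0]<.7)&(W[...,2]>.01)
p=(W[m]-O)@S.T*1000
if len(p): print(len(p),np.median(p,0),np.percentile(p,[3,97],0).tolist())
np.savez('last.npz',W=W,f=c['frame'])
E
python3 look.py
```

```text
t 6.3 station mm [-180.1    0.6  104. ] force st [ 3.1 -0.5  0.4] open 0.001
 tool x,z in station [ 1.    -0.004  0.   ] [ 0.  0. -1.]
 turn units [-0.   -0.   -0.04]
29 [-200.79722803    0.36032438  104.06525002] [[-204.5505585306734, -29.826604563137437, 92.5699025749339], [-187.81464917372094, 31.996446985519466, 108.34237213499281]]
```

Call:
move_arm([
  [0,0,0,-0.15,0,0.14,0],
  [0,0,0,-0.14,0,0.14,0],
  [0,0,0,-0.13,0,0.15,0],
  [0,0,0,-0.13,0,0.16,0],
  [0,0,0,-0.12,0,0.17,0],
  [0,0,0,-0.11,0,0.17,0],
  [0,0,0,-0.1,0,0.18,0],
  [0,0,0,-0.1,0,0.18,0],
  [0,0,0,-0.08,0,0.19,0],
  [0,0,0,-0.08,0,0.19,0],
])

```text
t: 7.35
tool_pos: [0.5806, -0.0016, 0.0623]
orientation: [2.4, 2.027, 0.0]
force: [0.6, 4.4, 2.8]
opening: 0.0005
gripper_force: 2.1
```

```bash
python3 look.py; python3 -c "
import cv2,numpy as np
f=np.load('last.npz')['f'];cv2.imwrite('pics/s3.png',cv2.resize(f[150:260,190:280,::-1],(490,598),interpolation=cv2.INTER_CUBIC))"
```

```text
t 7.35 station mm [-208.5    0.4   62.3] force st [4.4 0.1 2.8] open 0.001
 tool x,z in station [ 1.    -0.004  0.   ] [ 0. -0. -1.]
 turn units [ 0.   -0.   -0.04]
149 [-222.50812304    3.57561608   53.67488271] [[-233.65744696619586, -30.38899347422993, 46.39125479421428], [-203.7035587976229, 34.11555610470114, 57.62316006616231]]
```

View pics/s3.png

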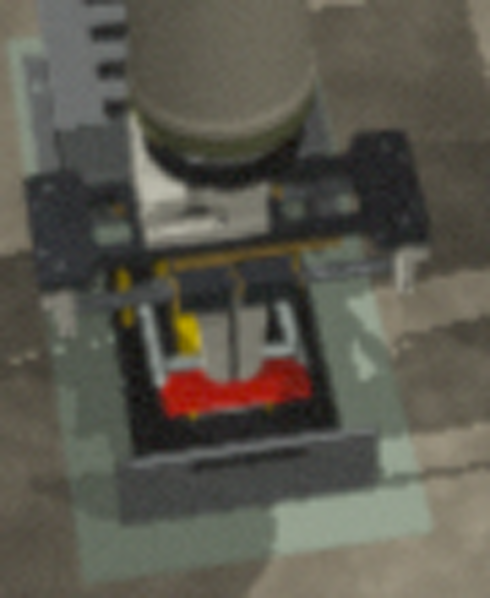

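The tips rest at (235,375), only about a third of the way onto the red plate from its inner edge. I'll slide them outward to stay clear of the hook.

Call:
move_arm([
  [0,0,0,-0.07,0,0,0],
  [0,0,0,-0.07,0,0,0],
  [0,0,0,-0.07,0,0,0],
  [0,0,0,-0.07,0,0,0],
  [0,0,0,-0.07,0,0,0],
  [0,0,0,-0.07,0,0,0],
  [0,0,0,-0.07,0,0,0],
  [0,0,0,-0.07,0,0,0],
  [0,0,0,0,0,0,0],
  [0,0,0,0,0,0,0],
])

```text
t: 8.4
tool_pos: [0.5781, -0.0156, 0.0627]
orientation: [2.4, 2.027, -0.0]
force: [-0.4, 2.1, 3.5]
opening: 0.0003
gripper_force: 1.8
```

```bash
python3 look.py; python3 -c "
import cv2,numpy as np
f=np.load('last.npz')['f'];cv2.imwrite('pics/s4.png',cv2.resize(f[200:250,205:260,::-1],(660,600),interpolation=cv2.INTER_CUBIC))"
```

```text
t 8.4 station mm [-222.7    0.5   62.7] force st [2.  0.7 3.5] open 0.0
 tool x,z in station [ 1.    -0.004 -0.   ] [-0. -0. -1.]
 turn units [ 0.    0.   -0.04]
117 [-224.59927277   12.13524465   50.14119141] [[-235.24998628866408, -31.54710529803224, 43.306033287810116], [-203.9294592048972, 35.38335456732835, 54.999904376581924]]
```

View pics/s4.png

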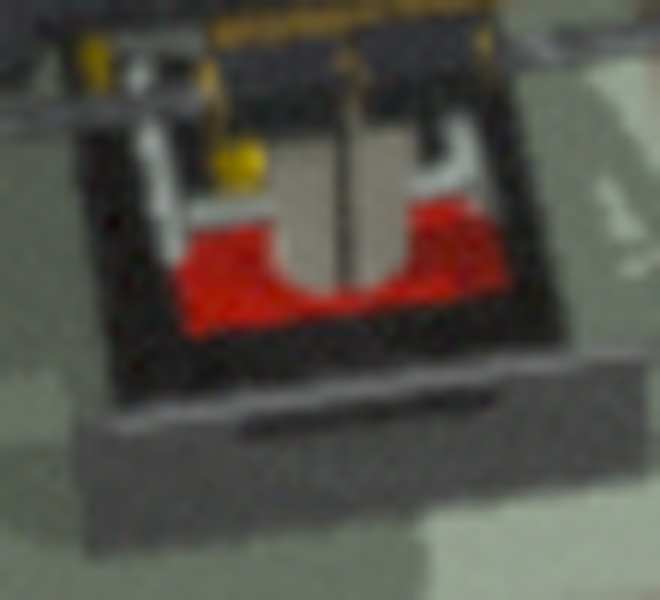

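The tips are now on the outer part of the plate, with their lower edge at (345,292) and the plate's outer edge at about (345,315). The yellow catch at (240,165) is clear of them. Next I press down.

Call:
move_arm([
  [0,0,0,-0.01,0,0.12,0],
  [0,0,0,-0.01,0,0.12,0],
  [0,0,0,-0.01,0,0.12,0],
  [0,0,0,-0.01,0,0.12,0],
  [0,0,0,-0.01,0,0.12,0],
  [0,0,0,-0.01,0,0.12,0],
  [0,0,0,0,0,0.12,0],
  [0,0,0,0,0,0.12,0],
  [0,0,0,0,0,0.12,0],
  [0,0,0,0,0,0.12,0],
])

```text
t: 9.45
tool_pos: [0.5779, -0.0168, 0.0324]
orientation: [2.4, 2.027, 0.0]
force: [-0.7, -2.0, 3.9]
opening: 0.0007
gripper_force: 2.1
```

```bash
python3 look.py
```

```text
t 9.45 station mm [-223.8    0.5   32.4] force st [-2.   0.4  3.9] open 0.001
 tool x,z in station [ 1.    -0.004  0.   ] [ 0. -0. -1.]
 turn units [ 0.   -0.   -0.04]
93 [-215.64684632   17.75180685   21.1187673 ] [[-227.12366310323824, -34.782173330418374, 17.34070935254853], [-204.25131519141377, 34.216637864887915, 25.341760225259222]]
```

Call:
move_arm([
  [0,0,0,0,0,0.04,0],
  [0,0,0,0,0,0.04,0],
  [0,0,0,0,0,0.04,0],
  [0,0,0,0,0,0.04,0],
  [0,0,0,0,0,0.03,0],
  [0,0,0,0,0,0.03,0],
  [0,0,0,0,0,0,0],
  [0,0,0,0,0,0,0],
  [0,0,0,0,0,0,0],
  [0,0,0,0,0,0,0],
])

```text
t: 10.5
tool_pos: [0.578, -0.0167, 0.0272]
orientation: [-2.4, -2.027, -0.0]
force: [-0.6, -0.0, 4.5]
opening: 0.0003
gripper_force: 2.1
```

```bash
python3 look.py
```

```text
t 10.5 station mm [-223.7    0.5   27.2] force st [-0.1  0.6  4.5] open 0.0
 tool x,z in station [ 1.    -0.004  0.   ] [ 0. -0. -1.]
 turn units [ 0.   -0.   -0.04]
74 [-214.46346877   18.05857173   16.57071657] [[-224.1110202341211, -34.09196306231064, 12.042589575835228], [-202.36745962199228, 34.18718645052058, 20.31348661001982]]
```

Call:
move_arm([
  [0,0,0,0,0,0.02,0],
  [0,0,0,0,0,0.02,0],
  [0,0,0,0,0,0.02,0],
  [0,0,0,0,0,0,0],
  [0,0,0,0,0,0,0],
  [0,0,0,0,0,-0.02,0],
  [0,0,0,0,0,-0.03,0],
  [0,0,0,0,0,-0.04,0],
  [0,0,0,0,0,-0.04,0],
  [0,0,0,0,0,-0.04,0],
])

```text
t: 11.55
tool_pos: [0.5779, -0.0168, 0.03]
orientation: [2.4, 2.027, -0.0]
force: [0.3, 1.3, 4.2]
opening: 0.0009
gripper_force: 2.1
```

Call:
move_arm([
  [0,0,0,0,0,-0.04,0],
  [0,0,0,0,0,-0.04,0],
  [0,0,0,0,0,-0.04,0],
  [0,0,0,0,0,-0.04,0],
  [0,0,0,0,0,-0.04,0],
  [0,0,0,0,0,-0.04,0],
  [0,0,0,0,0,-0.04,0],
  [0,0,0,0,0,0,0],
  [0,0,0,0,0,0,0],
  [0,0,0,0,0,0,0],
])

```text
t: 12.55
tool_pos: [0.5779, -0.0168, 0.0368]
orientation: [-2.4, -2.027, 0.0]
force: [0.1, 0.8, 2.1]
opening: 0.0009
gripper_force: 1.6
```

```bash
python3 look.py;  python3 -c "
import cv2,numpy as np
f=np.load('last.npz')['f'];cv2.imwrite('pics/s5.png',cv2.resize(f[200:250,205:260,::-1],(660,600),interpolation=cv2.INTER_CUBIC))"
```

```text
t 12.55 station mm [-223.9    0.5   36.8] force st [0.8 0.1 2.1] open 0.001
 tool x,z in station [ 1.    -0.004  0.   ] [ 0.  0. -1.]
 turn units [-0.   -0.   -0.04]
107 [-219.97052037   17.44559497   25.43259656] [[-231.82554871984567, -33.34960748071761, 22.141701265358588], [-203.5744680525895, 34.77780472304356, 29.533084041639192]]
```

View pics/s5.png

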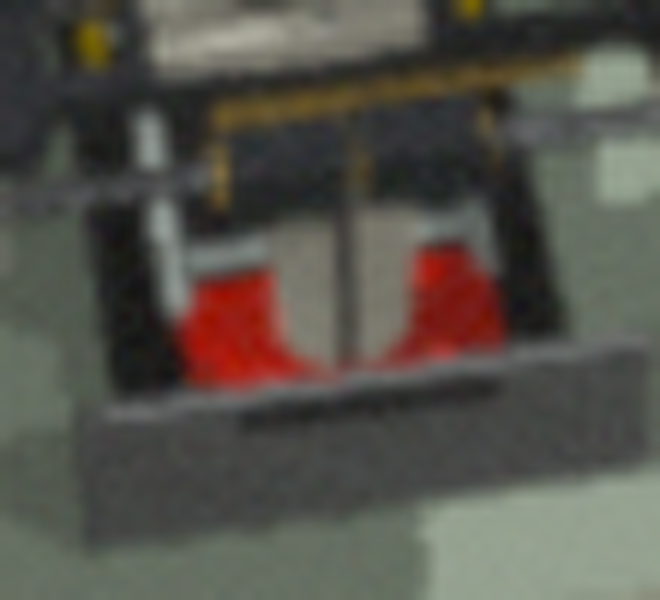

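The bow looks level: the plate spans rows 265–385 at the tips, and the force is dropping. I'll keep easing off slowly.

Call:
move_arm([
  [0,0,0,0,0,-0.02,0],
  [0,0,0,0,0,-0.02,0],
  [0,0,0,0,0,-0.02,0],
  [0,0,0,0,0,-0.02,0],
  [0,0,0,0,0,-0.02,0],
  [0,0,0,0,0,-0.02,0],
  [0,0,0,0,0,-0.02,0],
  [0,0,0,0,0,0,0],
  [0,0,0,0,0,0,0],
  [0,0,0,0,0,0,0],
])

```text
t: 13.6
tool_pos: [0.5779, -0.0168, 0.0404]
orientation: [-2.4, -2.027, 0.0]
force: [0.4, -0.0, -0.1]
opening: 0.0005
gripper_force: 0.0
```

```bash
python3 look.py
```

```text
t 13.6 station mm [-223.9    0.5   40.4] force st [ 0.  -0.4 -0.1] open 0.0
 tool x,z in station [ 1.    -0.004  0.   ] [ 0.  0. -1.]
 turn units [-0.   -0.   -0.04]
116 [-219.42073827   14.12301119   25.57760273] [[-231.6206786120958, -33.65326971314069, 22.136965741426433], [-201.94315054017528, 34.764235559969165, 30.507397465135774]]
```

The force is zero with the bow still flat, so the catch holds. Now I lift and move out in front of the panel.

Call:
move_arm([
  [0,0,0,0,0,-0.1,0],
  [0,0,0,0,0,-0.3,0],
  [0,0,0,0,0,-0.8,0],
  [0,0,0,0,0,-0.8,0],
  [0,0,0,0,0,-0.4,0],
  [0,0,0,-0.7,0,0,0],
  [0,0,0,-0.7,0,0,0],
  [0,0,0,-0.7,0,0,0],
  [0,0,0,-0.7,0,0,0],
  [0,0,0,0,0,0,0],
])

```text
t: 14.65
tool_pos: [0.5659, -0.0875, 0.1005]
orientation: [2.401, 2.025, -0.001]
force: [0.6, 0.4, 0.6]
opening: 0.0004
gripper_force: 0.0
```

```bash
python3 look.py;  python3 -c "
from h import *
where((-290,0,41))
d=np.load('last.npz');f=d['f'];cv2.imwrite('pics/s6.png',cv2.resize(f[190:260,200:280,::-1],(686,600),interpolation=cv2.INTER_CUBIC))
W=(d['W']-O)@S.T*1000; m=(W[...,2]>47)&(W[...,2]<58)&(abs(W[...,1])<70)&(W[...,0]<-240)&(W[...,0]>-275); p=W[m]; print(len(p),np.median(p,0),np.percentile(p,[5,95],0).tolist(),np.polyfit(p[:,1],p[:,0],1))"
```

```text
t 14.65 station mm [-295.6    0.8  100.5] force st [ 0.5 -0.5  0.6] open 0.0
 tool x,z in station [ 1.    -0.006 -0.001] [-0.001 -0.    -1.   ]
 turn units [ 0.    0.01 -0.05]
81 [-221.62074479   21.61757246   26.18205884] [[-330.5125586405813, -35.35975480245787, 21.54850344193444], [-205.4779272086545, 34.91687833543319, 179.29642806823347]]
t 14.7 station mm [-294.6    0.8  100.5] force st [-0.2 -0.3  0.6] open 0.0
 tool x,z in station [ 1.    -0.006  0.   ] [ 0. -0. -1.]
 turn units [ 0.   -0.   -0.05]
 shift units to (-290, 0, 41) [0.18 0.03 2.38]
95 [-258.02798484   20.02322318   51.60510962] [[-261.3952701621569, -60.88307382298302, 47.618957453920636], [-254.951978650457, 63.28304846143321, 55.50443707545087]] [-1.80327754e-05 -2.57978689e+02]
```

View pics/s6.png

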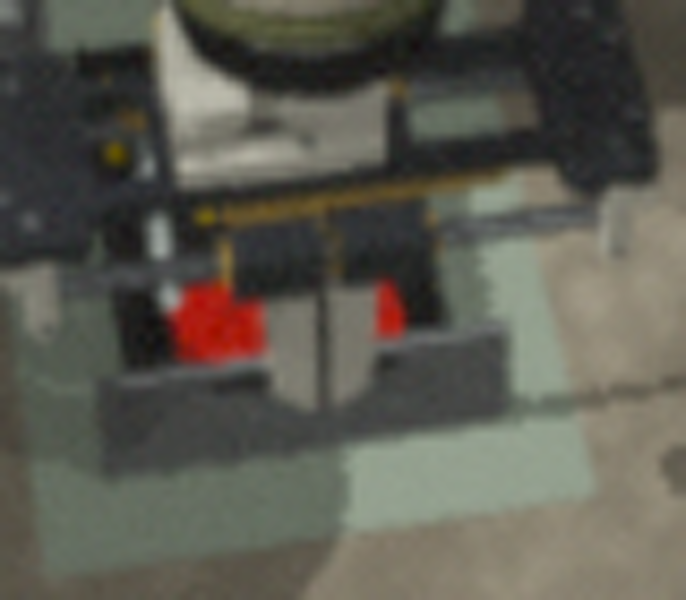

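The plate lies flat at (220,325) after release, and the panel's top edge runs from (105,380) to (505,325). I descend in front of it and then push.

Call:
move_arm([
  [0,0,0,0,0,0.5,0],
  [0,0,0,0,0,0.5,0],
  [0,0,0,0,0,0.5,0],
  [0,0,0,0,0,0.5,0],
  [0,0,0,0,0,0.4,0],
  [0,0,0,0.3,0.02,0,0],
  [0,0,0,0.3,0.02,0,0],
  [0,0,0,0.15,0,0,0],
  [0,0,0,0.1,0,0,0],
  [0,0,0,0.1,0,0,0],
])

```text
t: 15.7
tool_pos: [0.5717, -0.0623, 0.041]
orientation: [2.399, 2.027, 0.001]
force: [-0.7, -0.1, -0.6]
opening: 0.0006
gripper_force: 0.0
```

```bash
python3 -c "
from h import *
where()"
```

```text
t 15.7 station mm [-269.7   -0.8   41. ] force st [-0.2  0.7 -0.6] open 0.001
 tool x,z in station [ 1.    -0.003 -0.   ] [-0.    -0.001 -1.   ]
 turn units [ 0.01  0.   -0.03]
```

Call:
move_arm([
  [0,0,0,0.05,0,0,0],
  [0,0,0,0.05,0,0,0],
  [0,0,0,0.08,0,0,0],
  [0,0,0,0.1,0,0,0],
  [0,0,0,0.12,0,0,0],
  [0,0,0,0.15,0,0,0],
  [0,0,0,0.15,0,0,0],
  [0,0,0,0.15,0,0,0],
  [0,0,0,0.15,0,0,0],
  [0,0,0,0.15,0,0,0],
])

```text
t: 16.7
tool_pos: [0.5761, -0.0339, 0.0404]
orientation: [2.4, 2.027, 0.0]
force: [-0.3, -3.1, 1.2]
opening: 0.0001
gripper_force: 1.1
```

```bash
python3 look.py
```

```text
t 16.7 station mm [-241.    -0.5   40.4] force st [-3.1 -0.2  1.2] open 0.0
 tool x,z in station [ 1.    -0.004 -0.   ] [-0. -0. -1.]
 turn units [ 0.    0.   -0.04]
24 [-197.70300276   28.39465285   26.53911365] [[-273.51440909402857, -31.695718960949893, 22.481411926802053], [-176.0788428657502, 34.693945954185004, 123.1591286553373]]
```

Call:
move_arm([
  [0,0,0,0.18,0,0,0],
  [0,0,0,0.2,0,0,0],
  [0,0,0,0.2,0,0,0],
  [0,0,0,0.2,0,0,0],
  [0,0,0,0.2,0,0,0],
  [0,0,0,0.2,0,0,0],
  [0,0,0,0.2,0,0,0],
  [0,0,0,0.2,0,0,0],
  [0,0,0,0.2,0,0,0],
  [0,0,0,0.2,0,0,0],
])

```text
t: 17.75
tool_pos: [0.5842, 0.015, 0.0403]
orientation: [-2.4, -2.027, 0.0]
force: [-1.5, -2.6, 1.0]
opening: 0.0002
gripper_force: 1.2
```

Call:
move_arm([
  [0,0,0,0.2,0,0,0],
  [0,0,0,0.2,0,0,0],
  [0,0,0,0.2,0,0,0],
  [0,0,0,0.2,0,0,0],
  [0,0,0,0.2,0,0,0],
  [0,0,0,0.2,0,0,0],
  [0,0,0,0.2,0,0,0],
  [0,0,0,0.2,0,0,0],
  [0,0,0,0.2,0,0,0],
  [0,0,0,0.2,0,0,0],
])

```text
t: 18.75
tool_pos: [0.5925, 0.0643, 0.0403]
orientation: [-2.4, -2.027, 0.0]
force: [-1.9, -1.9, 0.9]
opening: 0.0006
gripper_force: 1.1
```

```bash
python3 look.py
```

```text
t 18.75 station mm [-141.5   -0.6   40.3] force st [-2.1  1.6  0.9] open 0.001
 tool x,z in station [ 1.    -0.004 -0.   ] [-0.  0. -1.]
 turn units [-0.    0.   -0.04]
```

Call:
move_arm([
  [0,0,0,0.15,0,0,0],
  [0,0,0,0.15,0,0,0],
  [0,0,0,0.15,0,0,0],
  [0,0,0,0.15,0,0,0],
  [0,0,0,0.12,0,0,0],
  [0,0,0,0.12,0,0,0],
  [0,0,0,0.1,0,0,0],
  [0,0,0,0.1,0,0,0],
  [0,0,0,0.08,0,0,0],
  [0,0,0,0.06,0,0,0],
])

```text
t: 19.8
tool_pos: [0.5975, 0.0932, 0.0403]
orientation: [-2.4, -2.027, 0.0]
force: [-1.9, -2.2, -0.2]
opening: 0.0004
gripper_force: 1.0
```

Call:
move_arm([
  [0,0,0,0.04,0,0,0],
  [0,0,0,0.04,0,0,0],
  [0,0,0,0.04,0,0,0],
  [0,0,0,0.03,0,0,0],
  [0,0,0,0.03,0,0,0],
  [0,0,0,0.03,0,0,0],
  [0,0,0,0.03,0,0,0],
  [0,0,0,0,0,0,0],
  [0,0,0,0,0,0,0],
  [0,0,0,0,0,0,0],
])

```text
t: 20.8
tool_pos: [0.5978, 0.0948, 0.0404]
orientation: [2.399, 2.024, -0.009]
force: [-7.7, -19.5, 6.2]
opening: 0.0008
gripper_force: 10.3
```

```bash
python3 look.py
```

```text
t 20.8 station mm [-110.5   -0.8   40.4] force st [-20.5   4.4   6.2] open 0.001
 tool x,z in station [ 1.    -0.005 -0.006] [-0.006  0.001 -1.   ]
 turn units [-0.01  0.06 -0.05]
```

The force rose to 20 N at the end stop, so the tray is home. Backing off gently.

Call:
move_arm([
  [0,0,0,-0.05,0,0,0],
  [0,0,0,-0.05,0,0,0],
  [0,0,0,-0.1,0,0,0],
  [0,0,0,-0.1,0,0,0],
  [0,0,0,-0.3,0,0,0],
  [0,0,0,-0.6,0,0,0],
  [0,0,0,-1,0,0,0],
  [0,0,0,-1,0,0,0],
  [0,0,0,-1,0,0,0],
  [0,0,0,-1,0,0,0],
])

```text
t: 21.85
tool_pos: [0.5764, -0.0311, 0.0405]
orientation: [2.4, 2.027, 0.0]
force: [0.5, -0.6, 0.0]
opening: 0.0005
gripper_force: 0.0
```

Call:
move_arm([
  [0,0,0,0,0,-1,0],
  [0,0,0,0,0,-1,0],
  [0,0,0,0,0,-1,0],
  [0,0,0,0,0,-1,0],
  [0,0,0,-0.8,0,-1,0],
  [0,0,0,-0.8,0,-1,0],
  [0,0,0,-0.8,0,0,0],
  [0,0,0,-0.8,0,0,0],
  [0,0,0,0,0,0,0],
  [0,0,0,0,0,0,0],
])

```text
t: 22.85
tool_pos: [0.5631, -0.1088, 0.1903]
orientation: [-2.401, -2.025, -0.0]
force: [-0.3, 0.0, 0.4]
opening: 0.0004
gripper_force: 0.0
```

```bash
python3 look.py;  python3 -c "
from h import *
d=np.load('last.npz');f=d['f']
c=cam('top');g=c['frame']
im=np.hstack([cv2.resize(f[120:330,170:370,::-1],(400,420),interpolation=cv2.INTER_CUBIC),cv2.resize(g[130:270,140:272,::-1],(396,420),interpolation=cv2.INTER_CUBIC)])
cv2.imwrite('pics/s7.png',im)
W=(d['W']-O)@S.T*1000; m=(W[...,2]>30)&(W[...,2]<55)&(abs(W[...,1])<50)&(W[...,0]<-80)&(W[...,0]>-275); p=W[m]; print(len(p),np.median(p,0))
for n,W in (('side',d['W']),('top',c['W'])):
  Z=np.load(n+'0.npz'); W0=Z['W']
  ch=(np.abs(W[...,2]-W0[...,2])>.015)&(W0[...,1]<-.12)&(W0[...,0]>.4)&(W0[...,2]>.02)&(W0[...,2]<.12); print(n,'changed px near bystanders',ch.sum())"
```

```text
t 22.85 station mm [-3.171e+02  1.000e-01  1.903e+02] force st [-0.   0.4  0.4] open 0.0
 tool x,z in station [ 1.    -0.005  0.   ] [ 0.  0. -1.]
 turn units [-0.   -0.   -0.05]
8 [-101.28745747   41.89638521   52.46047961]
side changed px near bystanders 0
top changed px near bystanders 975
```

View pics/s7.png

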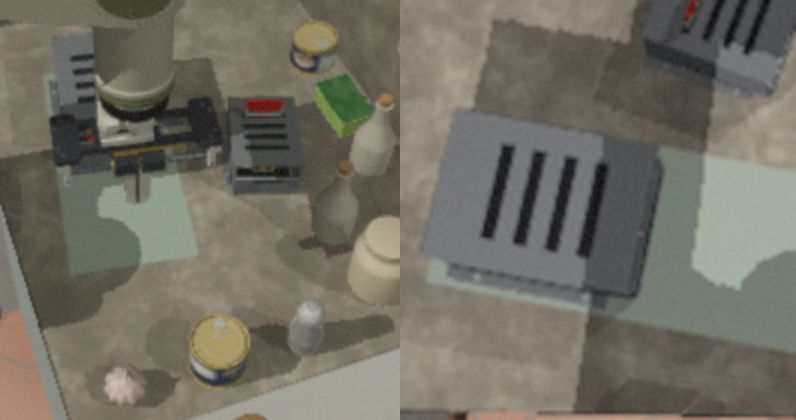

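The panel face is flush at station x = -101 mm, and the roof and mouth at (655,220) are closed. The garlic (125,385), tin (220,350) and shaker (308,325) are where they stood. The pushing force stayed smooth the whole way, so nothing suggests the trap snapped. Handing in.

```bash
python3 -c "
from plant import *
print(close_job())"
```

```text
the job is handed in; nothing more can be done
None
```

The trap was set and held by itself when let go, the tray was pushed fully home, and the job is handed in at about 23 s; the closed panel hides the trap, so that it stayed set is inferred from a smooth push.

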